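# Release the vial tray of a sample changer by its hidden rim catch

### The arm

A 7-joint arm with a two-finger parallel gripper is mounted at the origin on a cart in front of the work surface, level with it; the furniture and walls round the work are solid. World frame = base frame: x ahead of the robot, y to its left, z up, the work surface at z = 0. Lengths are in m, angles in rad, forces in N, time in s.
With the tool pointing down it reaches from about 0.4 to 0.875 m from the base axis. Payload 19.3 kg.
Tool frame: the origin (TCP) lies on the centre line of the jaws, within the pads' length; the fingertips stand tip_reach ahead of it and the grasp point (between the pads) lies 2 mm behind it (tip_reach is the distance from the TCP to the fingertips, in m); z points along the fingers, y is the line along which they close (so a half turn about z gives the same grasp; the last joint's range is limited). The gripper opens to 85 mm and grips with 20 to 120 N. Pads are 22 mm wide; open, the fingers measure 114 mm over their backs; the gripper's body (76 mm by 85 mm) begins 54 mm behind the grasp point. The pads swing forward as they close: fully open they stand 13 mm farther back than shut.
Start: joints at [1.262, 0.521, -0.036, 1.599, 0.021, 1.021, -0.113], TCP at [0.148, -0.607, 0.248] pointing down, gripper open.
Joint ranges: [-2.91, 2.91], [-0.3, 2.13], [-1.5, 1.42], [0.17, 2.43], [-1.26, 4.41], [0.16, 1.93], [-2.52, 2.52]. Speed limits (rad/s): [1.89, 1.89, 2.39, 2.39, 3.01, 3.01, 3.01].

### API

Orientations are given as [roll, pitch, yaw] about the fixed x, y, z axes, in that order (R = Rz(yaw) Ry(pitch) Rx(roll)).
In Python, from bench import get_obs, snapshot, sign_off, tip_reach gives the robot as it stands. The module is installed in compiled form; this text tells all that it offers.
- The arm moves only by the tool jog_arm, never from a script. Its argument "series" is a list that holds one entry, the list of rows, each a list of 7 numbers: the closure, from 0 (fully open) to 1 (shut), then the shift along the tool's x, y, z in m, then the turn, a rotation vector about the tool's x, y, z in rad. A call has 1 to 20 rows; each row is the pose to reach, as a shift and turn from the pose commanded when the call began, along the tool's axes at that moment; what a row does not reach only later rows make up. A row lasts 1/10 s, in which the tool goes at most 50 mm and 8.59 degrees, less where a joint would pass 70% of its speed; a pose out of reach is approached as far as the arm can. A call with a gripper value outside its range is refused whole. The fingers move at their own pace and stop on an object; "newtons" is the grip in N (left out, the last holds). Time passes only in rows, so rows that repeat a pose let the fingers close. It gives the time, the measured TCP pose, the force, the opening and the grip force at its end, in the units of the state.
- get_obs(): the state, without advancing time (a new reading comes with each control period).
- snapshot(name): name is "scene" or "top" or "wrist"; returns a dict with "img" (384x512x3 uint8, red, green, blue), "fx", "fy", "cx", "cy" (pixels), "rvec" (rotation vector, rad) and "tvec" (3), from world to camera coordinates, as OpenCV has them; the wrist camera has in their place "tool_from_camera" (4x4, takes a point from camera to tool coordinates, whose origin is the TCP and whose axes are the flange's). Camera axes: x right, y down, z forward; pixel columns grow to the right and rows downward; lengths in m; the calibration is good to about 2 mm. A picture is of the moment at which its call begins: read the wrist's pose just before it. There is no depth.
- sign_off(): hands the job in; it is judged then, once.
The state is a dict: "clock": time; "joint_positions": joint angles; "qvel": joint speeds; "effort": joint torques, N m; "tcp_pos": TCP position; "tcp_rot": TCP orientation; "contact_force": force on the tool from outside, world axes, zero at the start; "ft_torque": the same for the moment, N m; "opening": finger opening in m; "finger_force": force on a finger pad.
Only numpy, scipy, OpenCV 4.12 (cv2) and the standard library are available. Lean on these libraries where they do the work, as an engineer would, in place of code of your own. Each camera call takes 0.05 s, during which the arm holds its last target. There are 200 camera calls.

### The job

Unlock the round vial tray of the sample changer so that it can be taken off later: find the one notch in the tray's dark rim (it is hard to see; running closed fingertips lightly along the rim finds it), gently press the sprung catch inside the notch until it gives, then draw the fingers back so that the tray springs up by itself. Do not lift or carry the tray, and leave the timer, cup, bottle and marker round it where they are.

Things in the scene. Friction and masses are not known exactly. Their poses are not given: they have to be found in the camera images.
- changer: Sample changer, fixed to the worktop: low white drum, 238 mm across, 40 mm high, with a sloping key panel that sticks out 47 mm at its front (the body's -x side). Origin: underside centre of the drum, z up. On it, concentric, sits the round dark vial tray, parked at any angle by the drive's brake (a fingertip does not turn it).
- rim_centre (a point): Point on the tray's axis level with the top of the locked tray's rim, 78 mm above the worktop; fixed to the changer (same axes), does not turn or rise with the tray. The rim is a level, smooth dark ring, 71 to 105 mm from this axis, except at its one notch. It bears a light touch without moving; pressed with over 10 N it gives 2 mm on its spring to a hard stop.
- rim_front (a point): Point on the locked rim's top, 92 mm from the axis, straight to the changer's front (its -x side). Seen from the axis, the notch's middle lies up to 1.7 rad to either side of this point, different every time and not tracked. The notch has the rim's colour, is 50 mm wide along the rim, open to the top and outside, its inner wall 75 mm from the axis: closed fingertips fit in from above.
- cover_top (a point): Top centre of the clear dust cover over the vials, 99 mm above the worktop, fixed to the changer; the cover reaches 71 mm from the axis, inside the rim. The dark knob on it ends 117 mm above the worktop. Neither is needed here.
- catch (a joint): How far the catch, the notch's floor (10 mm below the rim's top, 45 mm along the rim), is pressed straight down, in m relative to the tray: 0 at rest, 0.007 at its stop. Sprung: 2 N starts it, 5 N brings it to the stop. It unlocks the tray at about 0.0045; the tray then pushes up against the finger with up to 12 N.
- tray_lift (a joint): Height of the tray above its hard stop, in m: 0.002 to 0.003 while locked. Once the catch has been pressed the tray rises by itself as the finger withdraws, and comes to rest on its spring at about 0.015. Pulled above 0.025 it counts as lifted.
- timer: White square bench timer, 68x68x20 mm, loose, to the right of the changer's front. Origin: underside centre.
- specimen_cup: Cup with a red screw lid, 72 mm across, 76 mm high, loose, left of the changer. Origin: underside centre.
- reagent: Reagent bottle with a blue cap, 68 mm across, 138 mm high, loose, behind the changer to the right. Origin: underside centre.
- marker: White marker pen with a black cap, 17x135x16 mm, loose, lying to the left of the changer's front; long axis y. Origin: underside centre.

How it is judged:
On the way:
1. the catch in the notch is pressed down with the fingers (value of joint catch above 0.0045 m and contact force between the fingers and changer above 0.5 N), for 0.05 s.
At the end, for the whole second after the job is handed in: The tray has sprung up and rests unlocked, 12 to 18 mm above its stop, the catch is back up (less than 2 mm pressed), and timer, cup, bottle and marker are within 10 mm of where they stood (value of joint tray_lift between 0.012 and 0.018 m and value of joint catch below 0.002 m and velocity of joint tray_lift between -0.01 and 0.01 m/s and distance of each of timer, specimen_cup, reagent, marker from where it was at the start of the episode below 0.01 m); the robot touches nothing.
It fails at once if the tray is lifted off (more than 25 mm up) (value of joint tray_lift above 0.025 m).
It fails at once if the fingers press on the sample changer with more than 40 N (contact force between the fingers and changer above 40 N).
It fails at once if a bystander is pushed more than 20 mm or lifted (distance of any of timer, specimen_cup, reagent, marker from where it was at the start of the episode above 0.02 m).
It also fails if it takes over 64 s, if anything falls off the work surface, if the arm or the gripper's body presses on something with over 40 N, if the wrist force passes 120 N, or if a joint passes its speed limit or range.

## Working session

There is one attempt and no reset: what is moved stays moved. The work goes in short steps, Python scripts to look and compute and a tool call to move; the robot and the scene stay as the last step left them, time stands still between calls to the robot, and variables do not carry over. Pictures are saved under pics/ and viewed, at most 10 in all, crops included, and the job is handed in when it is done.

Besides the shell and the picture viewer there is one more tool, called by a JSON object that holds its "op" and its "data", one argument or row to a line. jog_arm: Moves the arm, as the interface text tells. Its arguments: {"type":"object","properties":{"series":{"type":"array"},"newtons":{"type":"number"}},"required":["series"]}

```bash
mkdir -p pics; cat > h.py <<'E'
import numpy as np,cv2
from bench import *
from scipy.spatial.transform import Rotation as R
def ray(s,uv,z):
    Rm=cv2.Rodrigues(np.array(s['rvec'],float))[0];t=np.array(s['tvec'],float).ravel()
    o=-Rm.T@t
    d=(Rm.T@np.c_[(np.array(uv,float)-[s['cx'],s['cy']])/[s['fx'],s['fy']],np.ones(len(uv))].T).T
    return o+d*((z-o[2])/d[:,2])[:,None]
def proj(s,P):
    return cv2.projectPoints(np.array(P,float),np.array(s['rvec'],float),np.array(s['tvec'],float),np.array([[s['fx'],0,s['cx']],[0,s['fy'],s['cy']],[0,0,1.]]),None)[0][:,0]
E
python3 - <<'E'
from h import *
import pickle
o=get_obs();print(o,tip_reach)
for n in("scene","top"):
    s=snapshot(n);pickle.dump(s,open(n+'.pkl','wb'));cv2.imwrite(f'pics/{n}0.png',s['img'][:,:,::-1])
    print(n,s['fx'],s['rvec'],s['tvec'])
E
```

```text
{'clock': 0.0, 'joint_positions': array([ 1.26177129,  0.52204854, -0.03632687,  1.60003061,  0.02123748,
        1.02113289, -0.11276922]), 'qvel': array([-0.00025924,  0.00067046,  0.00054669,  0.00125539,  0.0020616 ,
        0.00045538,  0.001697  ]), 'effort': array([-3.39963417e-04, -9.27105403e+01,  1.97998904e+00, -3.69926906e+01,
        1.78713439e-02,  8.21323920e-03,  2.33147807e-05]), 'tcp_pos': array([ 0.14772198, -0.60693679,  0.24769614]), 'tcp_rot': array([-3.14036523e+00,  1.22391435e-04,  2.38865465e-01]), 'contact_force': array([-0.01170999, -0.31288502, -0.54272566]), 'ft_torque': array([ 0.03808107,  0.00097033, -0.02834662]), 'finger_force': 0.0, 'opening': 0.08513379724276963} 0.017
scene 418.017788100438 [ 1.21243688 -2.17429248  1.04985043] [0.43323818 0.32758059 0.86868358]
top 392.64750172418667 [ 2.09222547 -2.14312033  0.13961513] [0.1677711  0.60002994 0.88613823]
```

View pics/top0.png

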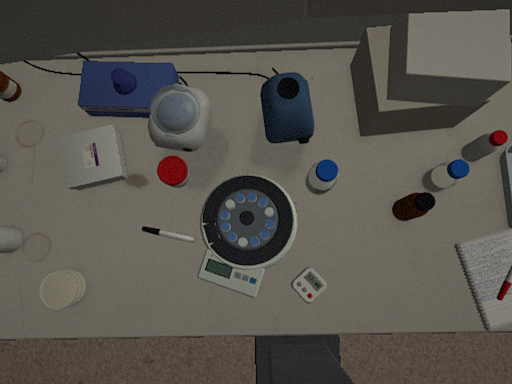

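View pics/scene0.png

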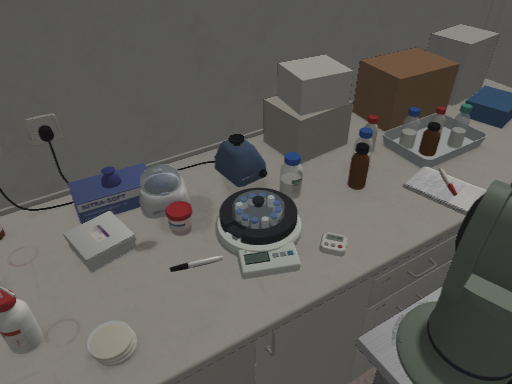

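The top view shows the changer at about (248,221), with its panel at (231,274), and a possible feature at the rim's left near (209,233). Next I measure the centre and unwrap the rim.

```bash
python3 - <<'E'
from h import *
import pickle
s=pickle.load(open('top.pkl','rb'));g=cv2.cvtColor(s['img'],cv2.COLOR_RGB2GRAY)
# dark ring outer contour
m=((g<75)*255).astype(np.uint8);mm=np.zeros_like(m);cv2.circle(mm,(248,221),56,255,-1);m&=mm
m=cv2.morphologyEx(m,cv2.MORPH_CLOSE,np.ones((5,5)))
c=max(cv2.findContours(m,cv2.RETR_EXTERNAL,cv2.CHAIN_APPROX_NONE)[0],key=cv2.contourArea)
c=cv2.convexHull(c)[:,0]
P=ray(s,c,0.078)[:,:2]
from scipy.optimize import least_squares
f=lambda P:least_squares(lambda q:np.hypot(*(P-q[:2]).T)-q[2],[*P.mean(0),.1],loss='soft_l1',f_scale=.002).x
q=f(P);print('rim',q)
# white drum's edge: z=.04
hsv=cv2.cvtColor(s['img'],cv2.COLOR_RGB2HSV)
# panel dark-lcd / outline: bottom panel corners
for uv in [(205,252),(198,277),(258,296),(265,268)]: print(uv,ray(s,[uv],0.03)[0]-[*q[:2],0])
cen=q[:2]
for n in('top','scene'):
    s=pickle.load(open(n+'.pkl','rb'))
    A=np.linspace(-np.pi,np.pi,720,endpoint=False);rr=np.linspace(.065,.122,100)
    G=np.array([[[cen[0]+r*np.cos(a),cen[1]+r*np.sin(a),.078] for a in A] for r in rr]).reshape(-1,3)
    uv=proj(s,G).astype(np.float32).reshape(100,720,2)
    u=cv2.remap(s['img'],uv[...,0],uv[...,1],cv2.INTER_CUBIC)
    u=np.clip(u.astype(float)*2.2,0,255).astype(np.uint8)
    cv2.imwrite(f'u_{n}.png',cv2.resize(u,(720,150))[:,:,::-1])
s=pickle.load(open('top.pkl','rb'))
z=cv2.resize(np.clip(s['img'][165:305,185:310]*1.6,0,255).astype(np.uint8),None,fx=2.4,fy=2,interpolation=cv2.INTER_CUBIC)[:,:,::-1]
s=pickle.load(open('scene.pkl','rb'))
z2=cv2.resize(np.clip(s['img'][180:290,205:315]*1.6,0,255).astype(np.uint8),(300,280),interpolation=cv2.INTER_CUBIC)[:,:,::-1]
can=np.zeros((600,720,3),np.uint8);can[:150]=cv2.imread('u_top.png');can[155:305]=cv2.imread('u_scene.png');can[310:590,:300]=z;can[310:590,310:610]=z2
cv2.imwrite('pics/u1.png',can)
E
```

```text
rim [0.54426074 0.16693435 0.10761194]
(205, 252) [-0.06761953  0.10124446  0.03      ]
(198, 277) [-0.12629209  0.11808312  0.03      ]
(258, 296) [-0.17288877 -0.02385357  0.03      ]
(265, 268) [-0.10845393 -0.04203168  0.03      ]
```

View pics/u1.png

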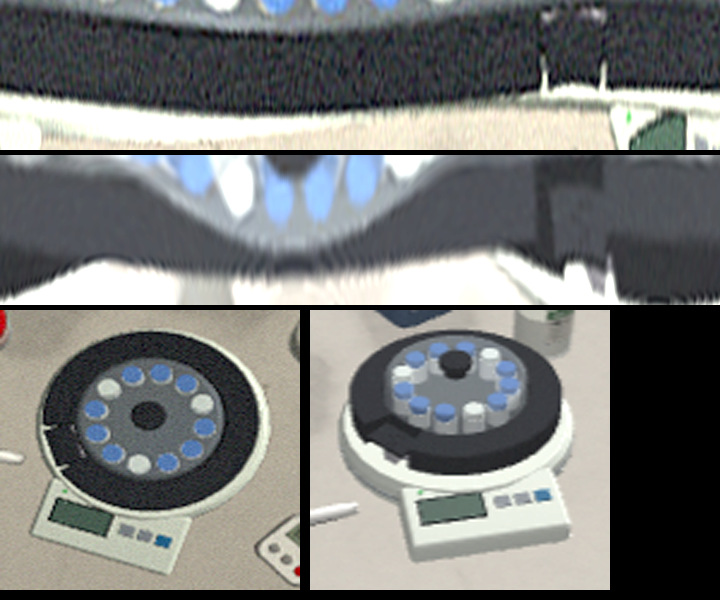

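Both views show the notch at unwrap columns 543–604, the panel lying to the left of it in angle. The wavy edge means the centre is a few mm off, so I refine it.

```bash
python3 - <<'E'
from h import *
import pickle
from scipy.optimize import least_squares
for n in('top','scene'):
    s=pickle.load(open(n+'.pkl','rb'));g=cv2.GaussianBlur(cv2.cvtColor(s['img'],cv2.COLOR_RGB2GRAY),(3,3),0).astype(np.float32)
    Rm=cv2.Rodrigues(np.array(s['rvec']))[0];cam=-Rm.T@s['tvec'];print(n,'cam',cam)
    cen=np.array([.5443,.1669]); A=np.radians(np.arange(0,360,2.)); rr=np.arange(.085,.116,.0003)
    for it in range(4):
        G=np.array([[[cen[0]+r*np.cos(a),cen[1]+r*np.sin(a),.078] for r in rr] for a in A])
        uv=proj(s,G.reshape(-1,3)).astype(np.float32).reshape(len(A),len(rr),2)
        v=cv2.remap(g,uv[...,0],uv[...,1],cv2.INTER_LINEAR)
        d=np.gradient(cv2.GaussianBlur(v,(9,1),0),axis=1);k=d.argmax(1)
        P=G[np.arange(len(A)),k][:,:2]
        # use directions where the far side hides the wall (tangent rim = silhouette)
        ang=np.arctan2(*(cen-cam[:2])[::-1]); w=(d.max(1)>.8)&(np.cos(A-ang)>-.1)&(abs((np.degrees(A)-107))>22)
        q=least_squares(lambda q:np.hypot(*(P[w]-q[:2]).T)-q[2],[*cen,.105],loss='soft_l1',f_scale=.001).x
        q2=least_squares(lambda q:np.hypot(*(P[w]-q[:2]).T)-.105,[*cen],loss='soft_l1',f_scale=.001).x
        cen=q2
    print(q,q2,w.sum())
    # notch edges at r=.1 
    r=np.arange(.076,.104,.001);A2=np.radians(np.arange(80,140,.5))
    G=np.array([[[cen[0]+x*np.cos(a),cen[1]+x*np.sin(a),.078] for a in A2] for x in r])
    uv=proj(s,G.reshape(-1,3)).astype(np.float32).reshape(len(r),len(A2),2)
    u=cv2.remap(s['img'],uv[...,0],uv[...,1],cv2.INTER_CUBIC);globals()['u'+n]=np.clip(u*2.5,0,255).astype(np.uint8)
    # knob centre at 0.117
can=np.vstack([cv2.resize(x,(720,224)) for x in(utop,uscene)])
cv2.imwrite('pics/u2.png',can[:,:,::-1])
E
```

```text
top cam [0.44726931 0.12191262 0.97903601]
[0.54560904 0.16412819 0.10657544] [0.54754125 0.16405076] 79
scene cam [-0.18919228  0.61346385  0.7984259 ]
[0.54965155 0.16110136 0.10448574] [0.5490677  0.16143973] 96
```

View pics/u2.png

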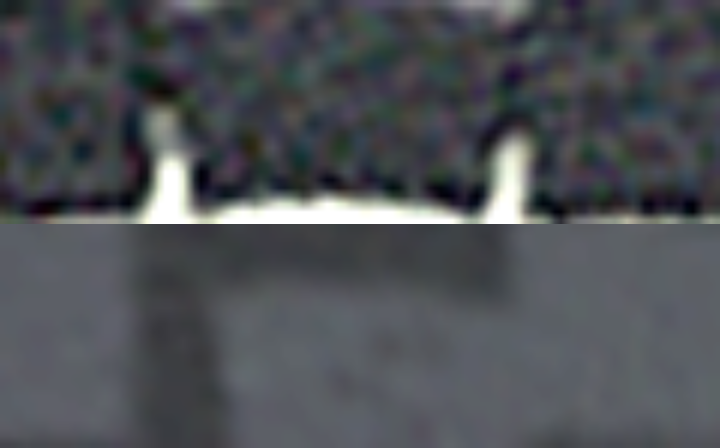

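Notch middle is at about 107.5° and the centre about (0.548, 0.163); closed fingertips go at r = 0.092 with tool x radial. Now I work out an arc to a point above it.

```bash
cat >> h.py <<'E'
def rows(pts,yaws,o):
    Rt=R.from_euler('xyz',o['tcp_rot'])
    for p,y in zip(pts,yaws):
        d=Rt.inv().apply(np.array(p)-o['tcp_pos']); w=(Rt.inv()*R.from_euler('xyz',[np.pi,0,y])).as_rotvec()
        print('[1,'+','.join('%g'%round(v,4) for v in [*d,*w])+'],')
cen=np.array([.548,.163]);th=np.radians(107.5)
tgt=cen+.092*np.array([np.cos(th),np.sin(th)])
E
python3 - <<'E'
from h import *
o=get_obs();p=o['tcp_pos'];print(tgt)
a0=np.arctan2(p[1],p[0]);a1=np.arctan2(tgt[1],tgt[0]);r0=np.hypot(*p[:2]);r1=np.hypot(*tgt)
t=np.linspace(0,1,18)[1:]
rows([[(r0+(r1-r0)*k)*np.cos(a0+(a1-a0)*k),(r0+(r1-r0)*k)*np.sin(a0+(a1-a0)*k),.248-.098*max(0,(k-.75)/.25)*0] for k in t],[o['tcp_rot'][2]+(th-o['tcp_rot'][2])*k for k in t],o)
E
```

```text
[0.52033507 0.25074196]
[1,0.065,-0.0062,-0.0002,-0.001,0.0001,-0.0963],
[1,0.1288,-0.0191,-0.0002,-0.001,0,-0.1926],
[1,0.1906,-0.0385,-0.0002,-0.001,-0,-0.289],
[1,0.2497,-0.0642,-0.0002,-0.001,-0.0001,-0.3853],
[1,0.3056,-0.0958,-0.0001,-0.001,-0.0001,-0.4816],
[1,0.3576,-0.1329,-0.0001,-0.001,-0.0002,-0.5779],
[1,0.4052,-0.175,-0.0001,-0.001,-0.0002,-0.6742],
[1,0.448,-0.2217,-0,-0.001,-0.0003,-0.7706],
[1,0.4854,-0.2724,0,-0.001,-0.0003,-0.8669],
[1,0.5172,-0.3265,0.0001,-0.001,-0.0004,-0.9632],
[1,0.543,-0.3833,0.0001,-0.001,-0.0004,-1.0595],
[1,0.5626,-0.4423,0.0002,-0.001,-0.0005,-1.1558],
[1,0.5759,-0.5027,0.0002,-0.0009,-0.0005,-1.2522],
[1,0.5828,-0.5639,0.0003,-0.0009,-0.0006,-1.3485],
[1,0.5832,-0.6251,0.0004,-0.0009,-0.0007,-1.4448],
[1,0.5772,-0.6858,0.0004,-0.0009,-0.0007,-1.5411],
[1,0.5649,-0.7453,0.0005,-0.0009,-0.0008,-1.6374],
```

{"op": "jog_arm", "data": {
  "series": [
    [[1,0.04,-0.003,0,0,0,-0.06],[1,0.065,-0.006,0,0,0,-0.096],[1,0.1,-0.013,0,0,0,-0.145],[1,0.129,-0.019,0,0,0,-0.193],[1,0.16,-0.029,0,0,0,-0.24],[1,0.191,-0.039,0,0,0,-0.289],[1,0.22,-0.051,0,0,0,-0.337],[1,0.25,-0.064,0,0,0,-0.385],[1,0.278,-0.08,0,0,0,-0.433],[1,0.306,-0.096,0,0,0,-0.482],[1,0.332,-0.114,0,0,0,-0.53],[1,0.358,-0.133,0,0,0,-0.578],[1,0.382,-0.154,0,0,0,-0.626],[1,0.405,-0.175,0,0,0,-0.674],[1,0.427,-0.198,0,0,0,-0.722],[1,0.448,-0.222,0,0,0,-0.77],[1,0.467,-0.247,0,0,0,-0.82],[1,0.485,-0.272,0,0,0,-0.867],[1,0.502,-0.299,0,0,0,-0.915],[1,0.517,-0.326,0,0,0,-0.963]]
  ],
  "newtons": 20
}}

```text
clock: 2.1
tcp_pos: [0.5733, -0.1669, 0.248]
tcp_rot: [-3.141, -0.0, 1.204]
contact_force: [0.2, -0.1, 0.1]
opening: 0.0002
finger_force: 0.0
```

```bash
python3 - <<'E'
from h import *
o=get_obs();p=o['tcp_pos'];print(p,o['tcp_rot'],o['opening'],o['joint_positions'],o['contact_force'])
a0=np.arctan2(p[1],p[0]);a1=np.arctan2(tgt[1],tgt[0]);r0=np.hypot(*p[:2]);r1=np.hypot(*tgt)
t=np.linspace(0,1,12)[1:]
rows([[(r0+(r1-r0)*k)*np.cos(a0+(a1-a0)*k),(r0+(r1-r0)*k)*np.sin(a0+(a1-a0)*k),.248-.118*max(0,k-.7)/.3] for k in t],[o['tcp_rot'][2]+(th-o['tcp_rot'][2])*k for k in t],o)
E
```

```text
[ 0.57327476 -0.1669108   0.24798629] [-3.14104953e+00 -6.00225606e-05  1.20375781e+00] 0.000165585033083056 [ 0.44509172  0.49798588 -0.37310155  1.6628224   0.20552681  1.02015584
 -0.36191131] [ 0.23741911 -0.13914908  0.1051817 ]
[1,0.0392,-0.0064,-0,-0.0005,-0.0001,-0.0611],
[1,0.0778,-0.0154,-0,-0.0005,-0.0001,-0.1223],
[1,0.1156,-0.0268,0,-0.0005,-0.0001,-0.1834],
[1,0.1524,-0.0408,0,-0.0005,-0.0001,-0.2445],
[1,0.1881,-0.0571,0,-0.0005,-0.0001,-0.3057],
[1,0.2225,-0.0757,0,-0.0005,-0.0002,-0.3668],
[1,0.2556,-0.0965,0.0001,-0.0005,-0.0002,-0.4279],
[1,0.287,-0.1193,0.0108,-0.0005,-0.0002,-0.4891],
[1,0.3168,-0.1442,0.0466,-0.0005,-0.0002,-0.5502],
[1,0.3448,-0.1708,0.0823,-0.0005,-0.0002,-0.6113],
[1,0.3708,-0.1992,0.1181,-0.0005,-0.0002,-0.6725],
```

{"op": "jog_arm", "data": {
  "series": [
    [[1,0.039,-0.006,0,0,0,-0.061],[1,0.078,-0.015,0,0,0,-0.122],[1,0.116,-0.027,0,0,0,-0.183],[1,0.152,-0.041,0,0,0,-0.245],[1,0.188,-0.057,0,0,0,-0.306],[1,0.2225,-0.0757,0,0,0,-0.367],[1,0.2556,-0.0965,0,0,0,-0.428],[1,0.287,-0.1193,0,0,0,-0.489],[1,0.3168,-0.1442,0,0,0,-0.55],[1,0.3448,-0.1708,0,0,0,-0.611],[1,0.3708,-0.1992,0.01,0,0,-0.6725],[1,0.3708,-0.1992,0.04,0,0,-0.6725],[1,0.3708,-0.1992,0.08,0,0,-0.6725],[1,0.3708,-0.1992,0.11,0,0,-0.6725],[1,0.3708,-0.1992,0.118,0,0,-0.6725],[1,0.3708,-0.1992,0.118,0,0,-0.6725],[1,0.3708,-0.1992,0.118,0,0,-0.6725]]
  ]
}}

```text
clock: 3.8
tcp_pos: [0.5216, 0.2498, 0.1316]
tcp_rot: [3.14, -0.0, 1.874]
contact_force: [0.0, 0.3, 0.7]
opening: -0.0001
finger_force: 0.0
```

```bash
python3 - <<'E'
from h import *
o=get_obs();print(o['tcp_pos']-[*tgt,0],o['tcp_rot'],o['contact_force'])
ims=[]
for n in('wrist','scene'):
    s=snapshot(n);ims.append(s['img'])
    if n=='wrist':print(s['tool_from_camera'])
c=cv2.resize(ims[1][170:290,190:310],(400,400),interpolation=cv2.INTER_CUBIC);a=cv2.resize(ims[0],(400,300))
can=np.zeros((400,800,3),np.uint8);can[:300,:400]=a;can[:,400:]=c
cv2.imwrite('pics/w1.png',np.clip(can[:,:,::-1]*1.6,0,255))
E
```

```text
[ 0.00123569 -0.0009073   0.1316186 ] [ 3.14019614e+00 -3.48651974e-04  1.87416801e+00] [0.0307983  0.33618892 0.73361899]
[[ 3.88223405e-04 -9.52135768e-01 -3.05675202e-01  7.81446187e-02]
 [ 9.99999902e-01  4.34200195e-04 -8.24213697e-05 -1.40050504e-06]
 [ 2.11200566e-04 -3.05675140e-01  9.52135843e-01 -1.25409515e-01]
 [ 0.00000000e+00  0.00000000e+00  0.00000000e+00  1.00000000e+00]][ WARN:0@0.697] global loadsave.cpp:1063 imwrite_ Unsupported depth image for selected encoder is fallbacked to CV_8U.
```

View pics/w1.png

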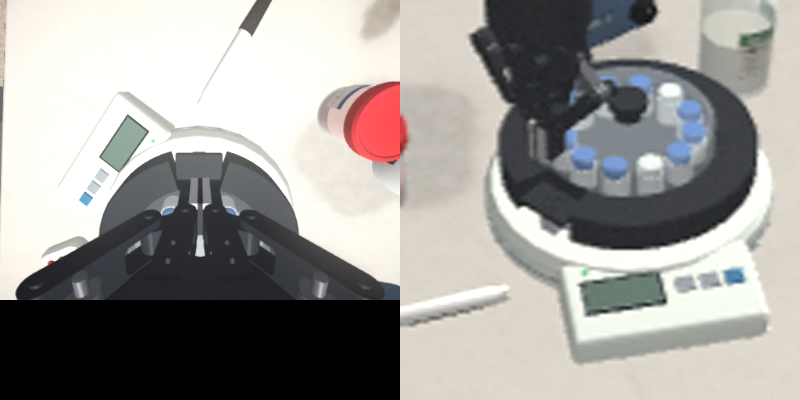

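The wrist view shows the notch floor (lighter) at (176–222, 153–180), centred under the closed fingertips at (200,190). I check its position by ray casting.

```bash
python3 - <<'E'
from h import *
o=get_obs();s=snapshot('wrist');T=np.array(s['tool_from_camera']);Rt=R.from_euler('xyz',o['tcp_rot'])
g=cv2.cvtColor(s['img'],cv2.COLOR_RGB2GRAY)
print('row',g[206,205:310:3]);print('col',g[180:246:2,240])
def c(u,v,z):
    d=Rt.apply(T[:3,:3]@[(u-s['cx'])/s['fx'],(v-s['cy'])/s['fy'],1]);q=o['tcp_pos']+Rt.apply(T[:3,3]);return q+d*(z-q[2])/d[2]
for u,v in[(226,196),(284,196),(225,229),(255,196)]:
    P=c(u,v,.068);t=Rt.inv().apply(P-o['tcp_pos']);print(u,v,P,'tool',t,'r',np.hypot(*(P[:2]-cen)),np.degrees(np.arctan2(*(P[:2]-cen)[::-1])))
E
```

```text
row [ 53  54  54  57  53  54 114  69  69  68  69  68  69  68  68  69  69  69
  70  71  70  70  70  70  70  71  65  53  53  54  58  56  56  55  54]
col [192 192 192 193 192 193 193 161  58  67  70  70  69  68  69  68  68  68
  67  67  67  67  66  67  66  45  41  40  39  39  38  37  36]
226 196 [0.49713289 0.25458851 0.068     ] tool [ 0.01193577 -0.02214146  0.06379164] r 0.104766012203566 119.0472454293318
284 196 [0.5383018  0.26745556 0.068     ] tool [0.0119239  0.02099126 0.06388261] r 0.10490481219865723 95.30443498820773
225 229 [0.50361125 0.22826844 0.068     ] tool [-0.01511802 -0.02381709  0.06378103] r 0.0789324368159217 124.21942838080986
255 196 [0.51771289 0.26102064 0.068     ] tool [ 0.01192984 -0.00057976  0.06383711] r 0.10259315449190967 107.17047222793877
```

{"op": "jog_arm", "data": {
  "series": [
    [[1,-0.002,-0.0005,0.02,0,0,0],[1,-0.002,-0.0005,0.035,0,0,0],[1,-0.002,-0.0005,0.04,0,0,0],[1,-0.002,-0.0005,0.042,0,0,0],[1,-0.002,-0.0005,0.042,0,0,0],[1,-0.002,-0.0005,0.042,0,0,0],[1,-0.002,-0.0005,0.042,0,0,0]]
  ]
}}

```text
clock: 4.65
tcp_pos: [0.5214, 0.2476, 0.0888]
tcp_rot: [3.141, -0.0, 1.874]
contact_force: [0.3, -0.0, 0.1]
opening: -0.0004
finger_force: 0.0
```

Tips are now at about 0.072, inside the notch with no contact. I press in small steps.

{"op": "jog_arm", "data": {
  "series": [
    [[1,0,0,0.001,0,0,0],[1,0,0,0.002,0,0,0],[1,0,0,0.003,0,0,0],[1,0,0,0.004,0,0,0],[1,0,0,0.005,0,0,0],[1,0,0,0.005,0,0,0],[1,0,0,0.005,0,0,0]]
  ]
}}

```text
clock: 5.35
tcp_pos: [0.5212, 0.2474, 0.0833]
tcp_rot: [3.142, -0.0, 1.874]
contact_force: [-0.0, -0.5, 2.2]
opening: 0.0004
finger_force: 1.3
```

{"op": "jog_arm", "data": {
  "series": [
    [[1,0,0,0.001,0,0,0],[1,0,0,0.002,0,0,0],[1,0,0,0.002,0,0,0],[1,0,0,0.002,0,0,0]]
  ]
}}

```text
clock: 5.75
tcp_pos: [0.5212, 0.2476, 0.0815]
tcp_rot: [3.141, -0.0, 1.874]
contact_force: [-1.7, -0.1, 7.6]
opening: 0.0003
finger_force: 3.6
```

{"op": "jog_arm", "data": {
  "series": [
    [[1,0,0,0.001,0,0,0],[1,0,0,0.001,0,0,0],[1,0,0,0.001,0,0,0]]
  ]
}}

```text
clock: 6.05
tcp_pos: [0.5213, 0.2478, 0.0806]
tcp_rot: [3.141, -0.0, 1.874]
contact_force: [-0.3, 4.3, 10.0]
opening: -0.0002
finger_force: 5.3
```

{"op": "jog_arm", "data": {
  "series": [
    [[1,0,0,0.001,0,0,0],[1,0,0,0.001,0,0,0],[1,0,0,0.001,0,0,0]]
  ]
}}

```text
clock: 6.35
tcp_pos: [0.5214, 0.2479, 0.0797]
tcp_rot: [3.141, -0.001, 1.874]
contact_force: [0.3, -2.1, 8.4]
opening: 0.0001
finger_force: 3.1
```

{"op": "jog_arm", "data": {
  "series": [
    [[1,0,0,0.001,0,0,0],[1,0,0,0.001,0,0,0],[1,0,0,0.001,0,0,0]]
  ]
}}

```text
clock: 6.65
tcp_pos: [0.5215, 0.248, 0.0788]
tcp_rot: [3.14, -0.001, 1.874]
contact_force: [-1.9, 2.1, 9.9]
opening: -0.0005
finger_force: 5.2
```

{"op": "jog_arm", "data": {
  "series": [
    [[1,0,0,0.001,0,0,0],[1,0,0,0.001,0,0,0],[1,0,0,0.001,0,0,0]]
  ]
}}

```text
clock: 6.95
tcp_pos: [0.5215, 0.248, 0.0778]
tcp_rot: [3.14, -0.001, 1.874]
contact_force: [0.0, 2.3, 12.9]
opening: -0.0001
finger_force: 6.3
```

Force is near 12 N at about 7 mm of travel, so the catch should have unlocked. I draw back straight up, slowly.

{"op": "jog_arm", "data": {
  "series": [
    [[1,0,0,-0.002,0,0,0],[1,0,0,-0.004,0,0,0],[1,0,0,-0.006,0,0,0],[1,0,0,-0.008,0,0,0],[1,0,0,-0.008,0,0,0],[1,0,0,-0.008,0,0,0]]
  ]
}}

```text
clock: 7.55
tcp_pos: [0.5213, 0.2478, 0.0854]
tcp_rot: [3.141, -0.001, 1.874]
contact_force: [-0.0, 3.2, 5.6]
opening: 0.0002
finger_force: 2.3
```

The tray still pushes at the former free height, so it is unlocked and following. Continue.

{"op": "jog_arm", "data": {
  "series": [
    [[1,0,0,-0.003,0,0,0],[1,0,0,-0.006,0,0,0],[1,0,0,-0.009,0,0,0],[1,0,0,-0.012,0,0,0],[1,0,0,-0.016,0,0,0],[1,0,0,-0.02,0,0,0],[1,0,0,-0.03,0,0,0],[1,0,0,-0.05,0,0,0],[1,0,0,-0.08,0,0,0],[1,0,0,-0.12,0,0,0],[1,0,0,-0.15,0,0,0],[1,0,0,-0.15,0,0,0],[1,0,0,-0.15,0,0,0],[1,0,0,-0.15,0,0,0],[1,0,0,-0.15,0,0,0],[1,0,0,-0.15,0,0,0]]
  ]
}}

```text
clock: 9.15
tcp_pos: [0.5209, 0.2473, 0.2346]
tcp_rot: [-3.14, 0.0, 1.874]
contact_force: [0.3, -0.4, 0.2]
opening: 0.0002
finger_force: 0.0
```

```bash
python3 - <<'E'
from h import *
import pickle
s=snapshot('scene');s0=pickle.load(open('scene.pkl','rb'));cr=lambda i:cv2.resize(i[140:320,160:360],(400,360),interpolation=cv2.INTER_CUBIC)
cv2.imwrite('pics/end.png',np.clip(np.hstack([cr(s0['img']),cr(s['img'])])[:,:,::-1]*1.5,0,255).astype(np.uint8))
E
```

```text
(no output)
```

View pics/end.png

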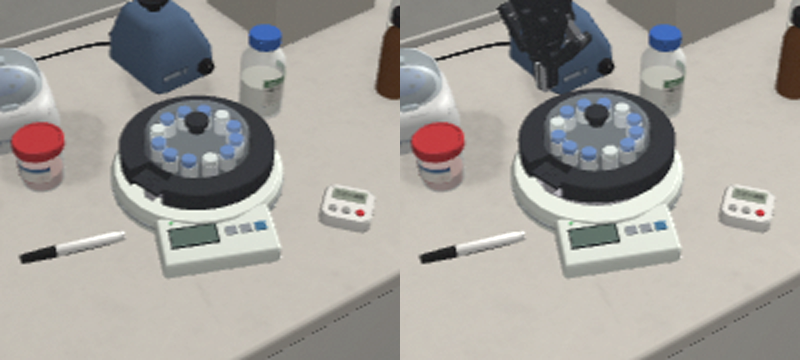

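In the right picture (after), the tray rim sits visibly higher: its top is at row 88 against 95 before, with a wider white drum band below it. Cup, marker, timer and bottle have not moved, and the arm is clear.

```bash
python3 -c "from bench import *;print(sign_off())"
```

```text
the job is handed in; nothing more can be done
None
```

I pressed the catch and drew the fingers back, and the tray sprang up and rests unlocked by the look of the last picture (its lift was not measured); timer, cup, bottle and marker appear unmoved, and the job is handed in with no verdict returned.

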